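# Zero the film thickness gauge, then lift its foot with the cam lever and hold it up

## Task

Get the bench thickness gauge ready for a strip of film: while its presser foot is still down on the anvil, press the round zero key on the readout fully down and let it come back up. Then swing the gauge's spring-loaded cam lever up to the point where the cam lifts the foot highest (lever straight up, neither short of the top nor over it), and finish while still holding the lever there, because it springs back when let go. Do not knock the film roll, beaker or petri dish standing about.

Things in the scene. Friction and masses are not known exactly. Their poses are not given: they have to be found in the camera images.
- gauge: bench thickness gauge, fixed: grey C-shaped frame, base 170 x 110 mm, head 125 mm high over a round steel anvil. Origin: centre of the base's underside, on the worktop; its -x axis points to the gauge's front (the open side with anvil and foot), +y to the lever's side, z up. The spindle stands upright at (-40, 0) mm, its cap 198 mm high with the foot down
- cam_axis (a point): point on the axis of the horizontal cam shaft, in the lever arm's vertical plane of swing: (-40, 51, 150) mm of the gauge's frame. The shaft runs along the gauge's y axis; the ball's centre circles this point at 90 mm
- cam_lever: the cam lever with its hub, shaft and round steel eccentric: a straight steel rod, 8 mm diameter, with a black ball knob of 24 mm at its free end. Origin on the shaft's axis in the gauge's middle, at (-40, 0, 150) mm of the gauge's frame; its own -x axis points along the rod to the ball, its y axis along the shaft
- lever_ball (a point): centre of the ball knob, (-90, 51, 0) mm of the lever's frame. At the start the rod lies level, pointing to the gauge's front: the ball is at (-130, 51, 150) mm of the gauge's frame; straight up it is at (-40, 51, 240) mm. Nothing stands within 25 mm of the ball on either side
- lever_angle (a joint): cam lever's angle, rad: 0 = level, pointing to the front (rest); grows as the ball rises and swings back; 1.571 = straight up, where the cam lifts the foot highest; 2.2 = back stop, past the top, where the foot has come down again to 9.7 mm. A spring turns it back to 0 when let go; about 2 to 4 N at the ball moves it
- foot (a joint): lift of the presser foot off the anvil, m: 0 = on the anvil, 0.012 = highest. Driven by the cam only: lift = 0.012 * sin(lever angle), so it falls off again past the top
- readout: the gauge's readout, fixed: white desk case 120 mm wide (y), 110 mm deep (x), with a tilted grey display at the back (up to about 70 mm high) and a level key deck 30 mm high along its front (-x side). Origin: centre of its underside, on the worktop. Two small flat oblong grey keys on the deck do not move
- zero_key_top (a point): centre of the top of the round zero key, a raised black button of 22 mm diameter in a round grey collar, at (-34, 34) mm of the readout's frame (the front corner on the +y side); it is pressed straight down
- zero_key (a joint): travel of the zero key, m: 0 = up, 0.005 = fully down; a spring pushes it back up; about 5 N presses it fully
- film_roll: bystander, loose: small roll of clear film on a cardboard core, 52 x 42 mm, lying behind the gap between gauge and readout; origin at the centre of its underside
- beaker_25: bystander, loose: small glass beaker, 39 mm wide, 50 mm high; origin at the centre of its underside
- petri_dish: bystander, loose: flat glass dish, 59 mm wide, 14 mm high; origin at the centre of its underside

How it is judged:
By the outcome, as a careful person would: the job done as asked, in the order asked, and still so for the second after the job is handed in, while the arm keeps its last pose, push and grip.
It also fails if it takes over 58 s, if anything falls off the work surface, if the arm or the gripper's body presses on something with over 40 N, if the wrist force passes 120 N, or if a joint passes its speed limit or range.

## Robot

A 7-joint arm with a two-finger parallel gripper is mounted at the origin on a cart in front of the work surface, level with it; the furniture and walls round the work are solid. World frame = base frame: x ahead of the robot, y to its left, z up, the work surface at z = 0. Lengths are in m, angles in rad, forces in N, time in s.
With the tool pointing down it reaches from about 0.35 to 0.9 m from the base axis. Payload 19.9 kg.
Tool frame: the origin (TCP) lies at the very end of the fingers, on their centre line; the grasp point (between the pads) lies 19 mm behind it (manip.hold_point_z is the distance from the TCP to the grasp point, in m); z points along the fingers, y is the line along which they close (so a half turn about z gives the same grasp; the last joint's range is limited). The gripper opens to 85 mm and grips with 20 to 120 N. Pads are 22 mm wide; open, the fingers measure 114 mm over their backs; the gripper's body (76 mm by 85 mm) begins 54 mm behind the grasp point. The pads swing forward as they close: fully open they stand 13 mm farther back than shut.
Start: joints at [-1.349, 0.417, -0.01, 1.614, 0.005, 1.111, -0.053], TCP at [0.162, 0.604, 0.231] pointing down, gripper open.
Joint ranges: [-2.81, 2.81], [-0.39, 2.02], [-1.27, 1.25], [0.06, 2.57], [-1.19, 4.33], [0.19, 2], [-2.82, 2.82]. Speed limits (rad/s): [1.89, 1.89, 2.39, 2.39, 3.01, 3.01, 3.01].

## Interface

Orientations are given as a unit quaternion [x, y, z, w].
In Python, from cell import manip gives the robot as it stands. The module is installed in compiled form; this text tells all that it offers.
- The arm moves only by the tool jog_arm, never from a script. Its argument "deltas" is a list of rows, each a list of 3 entries, a list of its own where there are three numbers: the shift along the tool's x, y, z in mm, then the turn, a rotation vector about the tool's x, y, z in degrees, then the opening in per cent of the stroke, from 0 (shut) to 100 (fully open). In form: [[[dx, dy, dz], [wx, wy, wz], fingers], ...]. A call has exactly 8 rows; each row is the pose to reach, as a shift and turn from the pose commanded when the call began, along the tool's axes at that moment; what a row does not reach only later rows make up. A row lasts 1/12 s, in which the tool goes at most 41.7 mm and 7.16 degrees, less where a joint would pass 70% of its speed; a pose out of reach is approached as far as the arm can. A call with a gripper value outside its range is refused whole. The fingers move at their own pace and stop on an object; "force" is the grip in N (left out, the last holds). Time passes only in rows, so rows that repeat a pose let the fingers close, or fill a call up. It gives the time, the measured TCP pose, the force, the opening and the grip force at its end, in the units of the state.
- manip.read_state(): the state, without advancing time (a new reading comes with each control period).
- manip.get_image(name): name is "scene" or "top" or "wrist"; returns the picture (384x512x3 uint8, red, green, blue); there is no depth.
- manip.get_calibration(name): a dict with "fx", "fy", "cx", "cy" (pixels), "dist" ([k1, k2, p1, p2, k3] as OpenCV has them; the pictures are not rectified), "R" (3x3) and "t" (3): a world point X has camera coordinates R X + t; the wrist camera has in their place "mount" (4x4, takes a point from camera to tool coordinates, whose origin is the TCP and whose axes are the flange's). Camera axes: x right, y down, z forward; pixel columns grow to the right and rows downward; lengths in m; the calibration is good to about 2 mm. A picture is of the moment at which its call begins: read the wrist's pose just before it. get_calibration takes no time and is no camera call.
- manip.sign_off(): hands the job in; it is judged then, once.
Trained networks look in the newest picture that a camera, given by its name, has taken for a name from the list of things; names that differ only in an ending like _2 or _b are one class to them, and where a whole thing is asked for, a point or a joint stands for the part that bears it (a point fixed in the world has none). Each returns a list of dicts, best first, with "confidence" (0 to 1); they miss things now and then, are a little off and sometimes report something else, mostly with a low value. They report only what shows in the picture. A call takes as long as a camera call.
- manip.search_frame(camera, query): "at" ([column, row] in pixels, amid what is visible of it).
The state is a dict: "time_s": time; "q": joint angles; "joint_vel": joint speeds; "effort": joint torques, N m; "tcp_pos": TCP position; "eef_rot": TCP orientation; "force": force on the tool from outside, world axes, zero at the start; "wrist_torque": the same for the moment, N m; "grip_width": opening from 0.0 (shut) to 1.0 (fully open); "finger_force": force on a finger pad.
Only numpy, scipy, OpenCV 4.12 (cv2) and the standard library are available. Lean on these libraries where they do the work, as an engineer would, in place of code of your own. Each camera call takes 0.05 s, during which the arm holds its last target. There are 200 camera calls.

## Working session

There is one attempt and no reset: what is moved stays moved. The work goes in short steps, Python scripts to look and compute and a tool call to move; the robot and the scene stay as the last step left them, time stands still between calls to the robot, and variables do not carry over. Pictures are saved under pics/ and viewed, at most 10 in all, crops included, and the job is handed in when it is done.

Besides the shell and the picture viewer there is one more tool, called after "Call:" in YAML: its name, and indented under it one key for each argument. jog_arm: Moves the arm, as the interface text tells. Its arguments: {"type":"object","properties":{"deltas":{"type":"array"},"force":{"type":"number"}},"required":["deltas"]}

```bash
mkdir -p pics
cat > h.py <<'E'
import numpy as np, cv2
from cell import manip
from scipy.spatial.transform import Rotation as R
def cam(n):
    c=manip.get_calibration(n)
    K=np.array([[c['fx'],0,c['cx']],[0,c['fy'],c['cy']],[0,0,1.]])
    return K,np.array(c['dist'],float),np.array(c['R']),np.array(c['t'])
def ray(n,p):
    K,d,r,t=cam(n)
    u=cv2.undistortPoints(np.array([[p]],float),K,d)[0,0]
    return -r.T@t, r.T@np.array([u[0],u[1],1])
def atz(n,p,z):
    o,v=ray(n,p); return o+v*(z-o[2])/v[2]
def proj(n,X):
    K,d,r,t=cam(n)
    return cv2.projectPoints(np.atleast_2d(np.array(X,float)),cv2.Rodrigues(r)[0],t,K,d)[0][:,0]
def tri(ps):
    A=np.zeros((3,3));b=np.zeros(3)
    for n,p in ps:
        o,v=ray(n,p);v=v/np.linalg.norm(v);P=np.eye(3)-np.outer(v,v);A+=P;b+=P@o
    return np.linalg.solve(A,b)
def save(n,f,s=1.5):
    im=manip.get_image(n); cv2.imwrite('pics/'+f,cv2.resize(im[:,:,::-1],None,fx=s,fy=s)); return im
E
python3 - <<'E'
from h import *
for n in('scene','top'):
    save(n,n+'0.png')
    for q in('gauge','lever_ball','cam_lever','readout','zero_key_top','film_roll','beaker_25','petri_dish'):
        print(n,q,[(np.round(x['at']),round(x['confidence'],2)) for x in manip.search_frame(n,q)[:2]])
s=manip.read_state();print(s)
E
```

```text
scene gauge [(array([256., 170.]), 0.97)]
scene lever_ball [(array([223., 153.]), 0.83)]
scene cam_lever [(array([226., 157.]), 0.7)]
scene readout [(array([292., 307.]), 0.7), (array([268., 298.]), 0.41)]
scene zero_key_top [(array([250., 145.]), 0.52), (array([224., 157.]), 0.49)]
scene film_roll []
scene beaker_25 [(array([231., 248.]), 0.86)]
scene petri_dish [(array([214., 154.]), 0.75), (array([258., 170.]), 0.58)]
top gauge [(array([213., 159.]), 0.88)]
top lever_ball [(array([204., 192.]), 0.6)]
top cam_lever [(array([203., 189.]), 0.78), (array([284., 167.]), 0.45)]
top readout [(array([336., 212.]), 0.81)]
top zero_key_top [(array([210., 165.]), 0.62)]
top film_roll [(array([284., 166.]), 0.58), (array([203., 184.]), 0.45)]
top beaker_25 [(array([271., 218.]), 0.7), (array([212., 163.]), 0.48)]
top petri_dish [(array([159., 174.]), 0.53), (array([203., 189.]), 0.22)]
{'time_s': 0.9, 'q': array([-1.34949783,  0.41739559, -0.01030107,  1.61359284,  0.00469235,
        1.11069111, -0.05298696]), 'joint_vel': array([ 0.0002415 ,  0.00033981,  0.0010755 ,  0.00125291,  0.00049342,
       -0.00018065,  0.0008453 ]), 'effort': array([ 5.52804959e-04, -8.64202023e+01,  6.78471811e-01, -4.35203147e+01,
        1.92530290e-02,  1.69647614e-03,  1.77937460e-05]), 'tcp_pos': array([0.16235596, 0.60353133, 0.23126585]), 'eef_rot': array([ 1.31014683e-01,  9.91380427e-01, -3.24705362e-05,  1.17150874e-05]), 'force': array([-0.18354172,  0.35093853, -0.67308262]), 'wrist_torque': array([-0.05589376, -0.00809628,  0.04931596]), 'finger_force': 0.0, 'grip_width': 0.9975859186376296}
```

View pics/scene0.png

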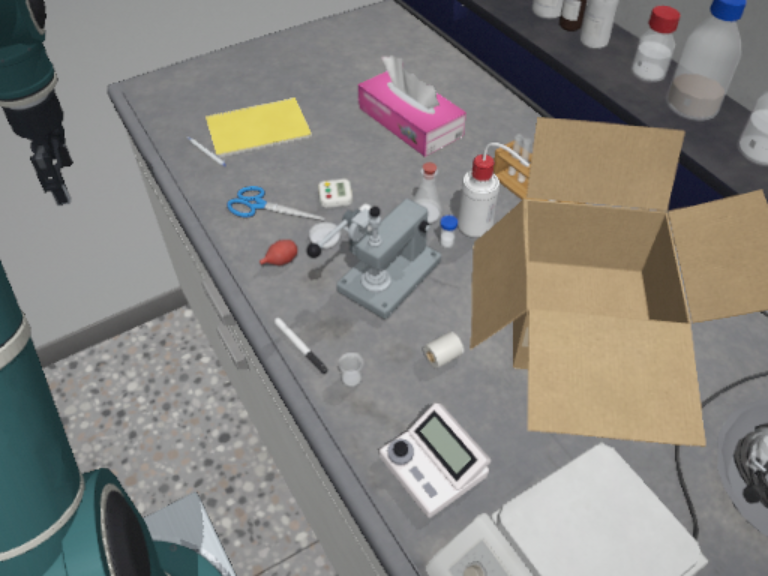

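View pics/top0.png

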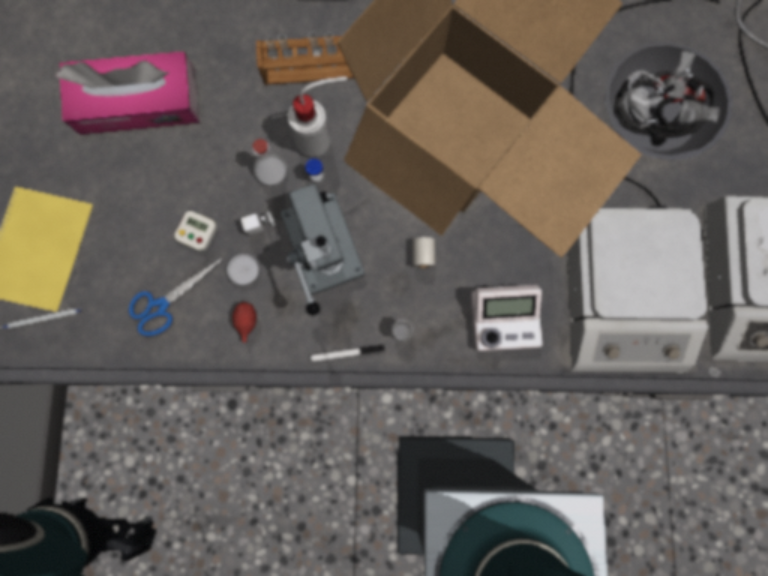

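Scene shows gauge centre near (385,255), ball (314,250), key (401,450); the top view shows ball (313,308), key (490,337), beaker (400,328), all at 1.5x zoom. I'll zoom in to fit precise poses.

Run:
```python
from h import *
def crop(n,x,y,w,h):
    return cv2.resize(manip.get_image(n)[y:y+h,x:x+w,::-1],(400,300),interpolation=cv2.INTER_CUBIC)
a=crop('scene',190,120,120,90);b=crop('scene',240,255,100,75)
c=crop('top',160,115,120,90);d=crop('top',300,180,80,60)
cv2.imwrite('pics/c.png',np.vstack([np.hstack([a,b]),np.hstack([c,d])]))
print('ball',tri([('scene',(209.3,166.7)),('top',(208.7,205.3))]))
print('key',tri([('scene',(267.3,300)),('top',(326.7,224.7))]))
for n,p,z in(('beaker','',0),):pass
print('beaker',atz('top',(267,218.5),.02),'roll',atz('top',(283,167.5),.02),'petri',atz('top',(162,179.5),.01))
```

```text
ball [0.45930786 0.35726134 0.15126597]
key [0.42617416 0.04703721 0.0353203 ]
beaker [0.43999792 0.20970506 0.02      ] roll [0.58510886 0.16636472 0.02      ] petri [0.54542852 0.50691124 0.01      ]
```

View pics/c.png

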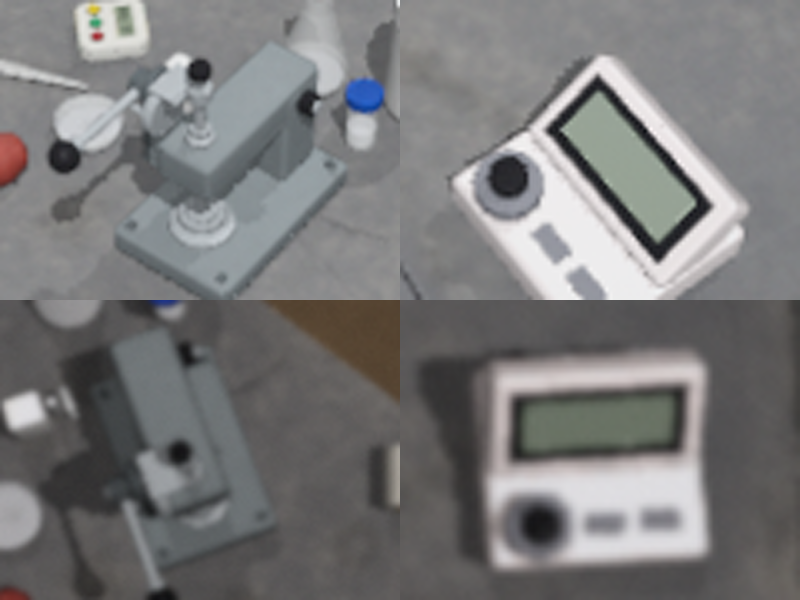

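Run:
```python
from h import *
from scipy.optimize import least_squares
f=[((-.130,.051,.150),'scene',(209.2,166.8)),((-.130,.051,.150),'top',(208.7,205.3)),
((-.04,0,.191),'scene',(249.4,141)),((-.04,0,.191),'top',(214.3,160.9)),
((-.085,-.055,.0),'scene',(253.9,209.6)),((-.085,.055,.0),'scene',(225.4,193)),((-.085,-.055,.01),'top',(241.9,181.6))]
def T(p,X): return R.from_euler('z',p[2]).apply(X)+[p[0],p[1],0]
def res(p): return np.concatenate([proj(n,T(p,np.array(X)))[0]-u for X,n,u in f])
s=least_squares(res,[.55,.3,.5],loss='soft_l1');p=s.x
print(p,np.degrees(p[2]),np.round(res(p),1).reshape(-1,2).tolist())
for X in((-.13,.051,.15),(-.04,.051,.15),(-.04,.051,.24),(-.04,0,.198),(.085,.0,.125)):print(X,T(p,np.array(X)).round(4))
print('key',tri([('scene',(267,299)),('top',(328.2,225))]), atz('scene',(267,299),.036),atz('top',(328.2,225),.036))
# readout yaw from deck front edge in top view
a=atz('top',(300+97/5,180+270/5),.03);b=atz('top',(300+305/5,180+254/5),.03);print(a,b)
```

```text
[0.59973209 0.36287053 0.40121237] 22.98777555545123 [[-0.2, -0.3], [-0.6, -0.6], [-0.2, -0.1], [-1.4, -1.1], [3.2, 4.5], [-2.1, 1.8], [1.0, 0.4]]
(-0.13, 0.051, 0.15) [0.4601 0.3591 0.15  ]
(-0.04, 0.051, 0.15) [0.543  0.3942 0.15  ]
(-0.04, 0.051, 0.24) [0.543  0.3942 0.24  ]
(-0.04, 0, 0.198) [0.5629 0.3472 0.198 ]
(0.085, 0.0, 0.125) [0.678  0.3961 0.125 ]
key [0.42440756 0.04508306 0.04534907] [0.42790887 0.04876034 0.036     ] [0.42420824 0.04353064 0.036     ]
[0.39967455 0.06666564 0.03      ] [ 0.41062875 -0.04699671  0.03      ]
```

```bash
cat >> h.py <<'E'
def to(P,yaw=None):
    s=manip.read_state();r=R.from_quat(s['eef_rot'])
    print('t',s['time_s'],'tcp',s['tcp_pos'].round(4),'F',s['force'].round(1),'mm',(r.inv().apply(np.array(P)-s['tcp_pos'])*1000).round(1))
    if yaw is not None:
        y=np.radians(yaw);Y=np.array([np.cos(y),np.sin(y),0]);Z=np.array([0,0,-1.])
        G=R.from_matrix(np.column_stack([np.cross(Y,Z),Y,Z]));print('rot',np.degrees((r.inv()*G).as_rotvec()).round(2))
E
python3 - <<'E'
from h import *
to([.426,.046,.15],90)
to([.426,.046,.231],90)
E
```

```text
t 1.1 tcp [0.1624 0.6035 0.2312] F [0.4 0.5 0.3] mm [-399.4 -469.8   81.3]
rot [-1.000e-02  0.000e+00 -1.506e+01]
t 1.1 tcp [0.1624 0.6035 0.2312] F [0.4 0.5 0.3] mm [-3.994e+02 -4.699e+02  3.000e-01]
rot [-1.000e-02  0.000e+00 -1.506e+01]
```

Call:
jog_arm:
  deltas:
    - [[-25, -30, 0], [0, 0, -2], 0]
    - [[-50, -59, 0], [0, 0, -4], 0]
    - [[-75, -88, 0], [0, 0, -6], 0]
    - [[-100, -118, 0], [0, 0, -8], 0]
    - [[-125, -147, 0], [0, 0, -10], 0]
    - [[-150, -176, 0], [0, 0, -12], 0]
    - [[-175, -206, 0], [0, 0, -14], 0]
    - [[-200, -235, 0], [0, 0, -15], 0]
  force: 40

```text
time_s: 1.77
tcp_pos: [0.2948, 0.3228, 0.2314]
eef_rot: [-0.001, 1.0, 0.0, 0.0]
force: [1.1, 0.8, 0.6]
grip_width: 0.002
finger_force: 0.0
```

Run:
```python
from h import *
to([.426,.046,.15],90)
```

```text
t 1.7667 tcp [0.2948 0.3228 0.2314] F [1.1 0.8 0.6] mm [-130.8 -277.    81.3]
rot [0.03 0.01 0.06]
```

Call:
jog_arm:
  deltas:
    - [[-18, -39, 0], [0, 0, 0], 0]
    - [[-36, -78, 0], [0, 0, 0], 0]
    - [[-55, -117, 10], [0, 0, 0], 0]
    - [[-74, -156, 25], [0, 0, 0], 0]
    - [[-93, -195, 45], [0, 0, 0], 0]
    - [[-112, -234, 65], [0, 0, 0], 0]
    - [[-130, -272, 80], [0, 0, 0], 0]
    - [[-131, -277, 81], [0, 0, 0], 0]

```text
time_s: 2.43
tcp_pos: [0.4258, 0.0445, 0.1495]
eef_rot: [0.001, 1.0, -0.0, 0.0]
force: [0.6, 0.0, -0.2]
grip_width: -0.003
finger_force: 0.0
```

Run:
```python
from h import *
s=manip.read_state()
save('wrist','w1.png')
print([(np.round(x['at']),round(x['confidence'],2)) for x in manip.search_frame('wrist','zero_key_top')])
c=manip.get_calibration('wrist');print(c['mount'],c['fx'],s['tcp_pos'])
M=np.array(c['mount']);K=np.array([[c['fx'],0,c['cx']],[0,c['fy'],c['cy']],[0,0,1.]])
W=np.eye(4);W[:3,:3]=R.from_quat(s['eef_rot']).as_matrix();W[:3,3]=s['tcp_pos'];C=np.linalg.inv(W@M)
for X in([.426,.046,.036],[.4257,.046,.042]):
  print(cv2.projectPoints(np.array([X]),cv2.Rodrigues(C[:3,:3])[0],C[:3,3],K,np.array(c['dist'],float))[0])
```

```text
[(array([260., 189.]), 0.63)]
[[ 5.32101006e-05 -9.53601051e-01 -3.01073135e-01  7.63786380e-02]
 [ 9.99999948e-01  1.46414969e-04 -2.87011228e-04 -4.33421251e-04]
 [ 3.17775823e-04 -3.01073104e-01  9.53601009e-01 -1.42843174e-01]
 [ 0.00000000e+00  0.00000000e+00  0.00000000e+00  1.00000000e+00]] 273.67786581854165 [0.42582036 0.04453158 0.14946744]
[[[257.38262914 183.81377302]]]
[[[257.42221948 185.31085808]]]
```

View pics/w1.png

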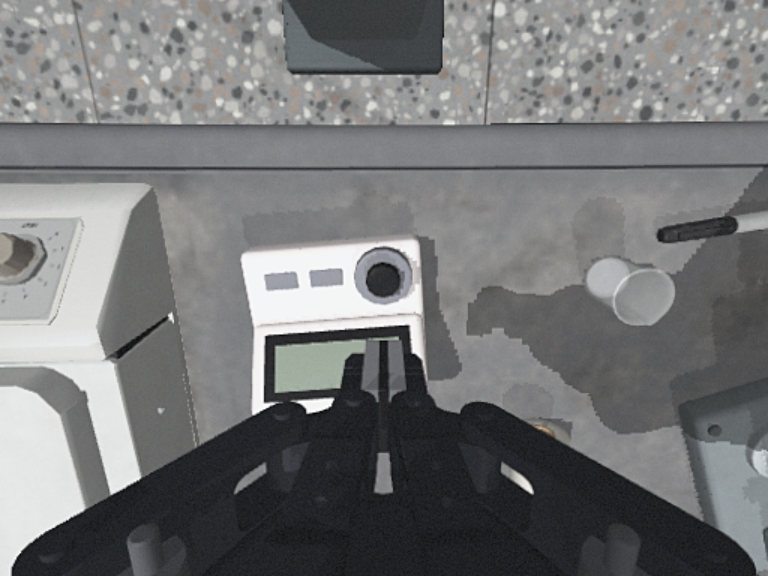

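Wrist view: the key is at (384,279), agreeing with the estimate within about 1 mm, so the closed fingers are above it. Descending.

Call:
jog_arm:
  deltas:
    - [[0, 0, 25], [0, 0, 0], 0]
    - [[0, 0, 50], [0, 0, 0], 0]
    - [[0, 0, 75], [0, 0, 0], 0]
    - [[0, 0, 90], [0, 0, 0], 0]
    - [[0, 0, 98], [0, 0, 0], 0]
    - [[0, 0, 101], [0, 0, 0], 0]
    - [[0, 0, 103], [0, 0, 0], 0]
    - [[0, 0, 103], [0, 0, 0], 0]

```text
time_s: 3.2
tcp_pos: [0.4253, 0.0478, 0.0478]
eef_rot: [0.0, 1.0, 0.0, 0.0]
force: [-3.2, 1.0, 3.1]
grip_width: 0.0
finger_force: 1.8
```

Run:
```python
from h import *
to([.4255,.045,.0478],90)
save('wrist','w2.png')
to([.4255,.045,.0478],90)
```

```text
t 3.2 tcp [0.4253 0.0478 0.0478] F [-3.2  1.   3.1] mm [-0.2 -2.8  0. ]
rot [ 0.02  0.02 -0.05]
t 3.25 tcp [0.4253 0.0478 0.048 ] F [-2.8  0.3  3.4] mm [-0.2 -2.8  0.2]
rot [ 0.02  0.03 -0.05]
```

View pics/w2.png

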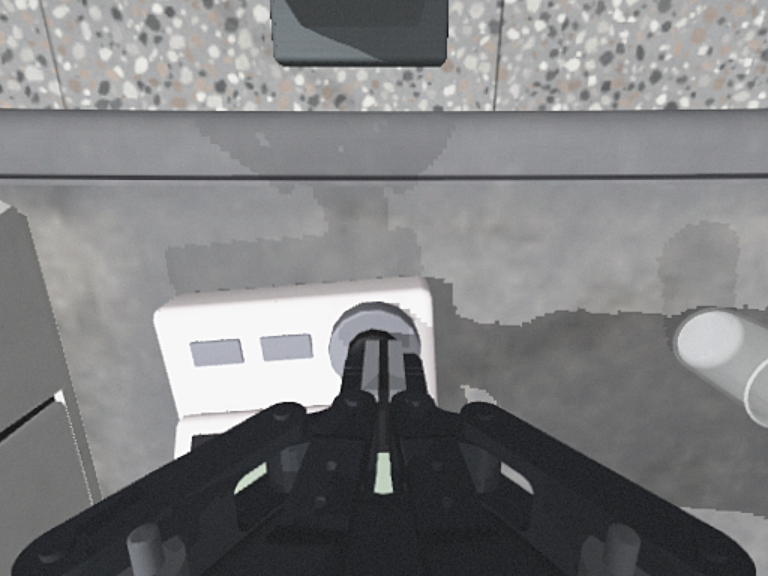

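Fingertips now touch the key's top (about 3 N), about 3 mm too far +y. I'll lift, recentre and press gradually.

Call:
jog_arm:
  deltas:
    - [[0, 0, -5], [0, 0, 0], 0]
    - [[0, -3, -5], [0, 0, 0], 0]
    - [[0, -3, -5], [0, 0, 0], 0]
    - [[0, -3, -2], [0, 0, 0], 0]
    - [[0, -3, 0], [0, 0, 0], 0]
    - [[0, -3, 1], [0, 0, 0], 0]
    - [[0, -3, 2], [0, 0, 0], 0]
    - [[0, -3, 2], [0, 0, 0], 0]

```text
time_s: 3.92
tcp_pos: [0.4258, 0.0445, 0.0457]
eef_rot: [0.001, 1.0, 0.0, 0.0]
force: [-1.8, -1.4, 22.6]
grip_width: -0.004
finger_force: 11.6
```

Call:
jog_arm:
  deltas:
    - [[0, 0, 0], [0, 0, 0], 0]
    - [[0, 0, 0.5], [0, 0, 0], 0]
    - [[0, 0, 1], [0, 0, 0], 0]
    - [[0, 0, 1], [0, 0, 0], 0]
    - [[0, 0, 1.5], [0, 0, 0], 0]
    - [[0, 0, 2], [0, 0, 0], 0]
    - [[0, 0, 2], [0, 0, 0], 0]
    - [[0, 0, 2], [0, 0, 0], 0]

```text
time_s: 4.58
tcp_pos: [0.426, 0.0445, 0.0449]
eef_rot: [0.001, 1.0, 0.001, 0.001]
force: [-14.3, -3.2, 66.7]
grip_width: -0.002
finger_force: 33.3
```

Call:
jog_arm:
  deltas:
    - [[0, 0, -1], [0, 0, 0], 0]
    - [[0, 0, -2], [0, 0, 0], 0]
    - [[0, 0, -3], [0, 0, 0], 0]
    - [[0, 0, -4], [0, 0, 0], 0]
    - [[0, 0, -4], [0, 0, 0], 0]
    - [[0, 0, -4], [0, 0, 0], 0]
    - [[0, 0, -4], [0, 0, 0], 0]
    - [[0, 0, -4], [0, 0, 0], 0]

```text
time_s: 5.25
tcp_pos: [0.4253, 0.0445, 0.0472]
eef_rot: [0.001, 1.0, -0.0, 0.0]
force: [3.5, -1.4, 4.4]
grip_width: -0.002
finger_force: 2.0
```

Call:
jog_arm:
  deltas:
    - [[0, 0, -1], [0, 0, 0], 0]
    - [[0, 0, -1], [0, 0, 0], 0]
    - [[0, 0, -1], [0, 0, 0], 0]
    - [[0, 0, -1], [0, 0, 0], 0]
    - [[0, 0, -1], [0, 0, 0], 0]
    - [[0, 0, -1], [0, 0, 0], 0]
    - [[0, 0, -1], [0, 0, 0], 0]
    - [[0, 0, -1], [0, 0, 0], 0]

```text
time_s: 5.92
tcp_pos: [0.4251, 0.0445, 0.0483]
eef_rot: [0.0, 1.0, -0.0, -0.0]
force: [1.7, 0.4, 3.3]
grip_width: -0.002
finger_force: 1.6
```

Call:
jog_arm:
  deltas:
    - [[0, 0, -2], [0, 0, 0], 0]
    - [[0, 0, -2], [0, 0, 0], 0]
    - [[0, 0, -2], [0, 0, 0], 0]
    - [[0, 0, -2], [0, 0, 0], 0]
    - [[0, 0, -2], [0, 0, 0], 0]
    - [[0, 0, -2], [0, 0, 0], 0]
    - [[0, 0, -2], [0, 0, 0], 0]
    - [[0, 0, -2], [0, 0, 0], 0]

```text
time_s: 6.58
tcp_pos: [0.4249, 0.0445, 0.0502]
eef_rot: [0.001, 1.0, -0.0, -0.0]
force: [-1.2, -1.5, 1.1]
grip_width: 0.003
finger_force: 0.9
```

Call:
jog_arm:
  deltas:
    - [[0, 0, -3], [0, 0, 0], 0]
    - [[0, 0, -3], [0, 0, 0], 0]
    - [[0, 0, -3], [0, 0, 0], 0]
    - [[0, 0, -3], [0, 0, 0], 0]
    - [[0, 0, -3], [0, 0, 0], 0]
    - [[0, 0, -3], [0, 0, 0], 0]
    - [[0, 0, -3], [0, 0, 0], 0]
    - [[0, 0, -3], [0, 0, 0], 0]

```text
time_s: 7.25
tcp_pos: [0.4252, 0.0445, 0.0533]
eef_rot: [0.0, 1.0, -0.0, -0.0]
force: [0.3, -0.1, 0.1]
grip_width: 0.006
finger_force: 0.0
```

Key stroke confirmed: about 1 N/mm spring from z≈.051 down to a hard stop at ≈.046, and now released. On to the lever.

Run:
```python
from h import *
to([.46,.358,.23],113)
```

```text
t 7.25 tcp [0.4252 0.0445 0.0533] F [ 0.3 -0.1  0.1] mm [ -34.5  313.5 -176.7]
rot [-1.000e-02 -0.000e+00 -2.306e+01]
```

Call:
jog_arm:
  deltas:
    - [[0, 0, -30], [0, 0, 0], 0]
    - [[0, 0, -65], [0, 0, 0], 10]
    - [[0, 10, -100], [0, 0, -3], 20]
    - [[0, 35, -130], [0, 0, -6], 30]
    - [[0, 65, -150], [0, 0, -10], 45]
    - [[-5, 100, -165], [0, 0, -14], 45]
    - [[-10, 135, -175], [0, 0, -18], 45]
    - [[-15, 170, -177], [0, 0, -23], 45]

```text
time_s: 7.92
tcp_pos: [0.4408, 0.2166, 0.2325]
eef_rot: [-0.2, 0.98, 0.001, 0.001]
force: [0.6, -0.2, -0.6]
grip_width: 0.451
finger_force: 0.0
```

Run:
```python
from h import *
to([.46,.358,.23],113)
```

```text
t 7.9167 tcp [0.4408 0.2166 0.2325] F [ 0.6 -0.2 -0.6] mm [-73.2 122.5   2.8]
rot [0.05 0.18 0.12]
```

Call:
jog_arm:
  deltas:
    - [[-14, 24, 0], [0, 0, 0], 45]
    - [[-28, 48, 1], [0, 0, 0], 45]
    - [[-42, 72, 1], [0, 0, 0], 45]
    - [[-56, 96, 2], [0, 0, 0], 45]
    - [[-68, 115, 2], [0, 0, 0], 45]
    - [[-73, 122, 2], [0, 0, 0], 45]
    - [[-73, 122, 2], [0, 0, 0], 45]
    - [[-73, 122, 2], [0, 0, 0], 45]

```text
time_s: 8.58
tcp_pos: [0.46, 0.3546, 0.2279]
eef_rot: [-0.199, 0.98, -0.0, -0.0]
force: [-0.4, -0.9, 0.6]
grip_width: 0.449
finger_force: 0.0
```

Run:
```python
from h import *
s=manip.read_state()
save('wrist','w3.png')
print([(np.round(x['at']),round(x['confidence'],2)) for x in manip.search_frame('wrist','lever_ball')])
c=manip.get_calibration('wrist')
M=np.array(c['mount']);K=np.array([[c['fx'],0,c['cx']],[0,c['fy'],c['cy']],[0,0,1.]])
W=np.eye(4);W[:3,:3]=R.from_quat(s['eef_rot']).as_matrix();W[:3,3]=s['tcp_pos'];C=np.linalg.inv(W@M)
for X in([.46,.358,.15],[.543,.394,.15],[.563,.347,.195]):
  print(cv2.projectPoints(np.array([X]),cv2.Rodrigues(C[:3,:3])[0],C[:3,3],K,np.array(c['dist'],float))[0]*1.5)
to([.46,.358,.131],113)
```

```text
[(array([256., 252.]), 0.8)]
[[[389.7284253  296.13305349]]]
[[[390.30348152 430.72960391]]]
[[[295.06412532 486.18214224]]]
t 8.6833 tcp [0.4602 0.354  0.2283] F [-0.1 -0.5  1.2] mm [-1.4  3.8 97.3]
rot [-0.02 -0.01 -0.13]
```

View pics/w3.png

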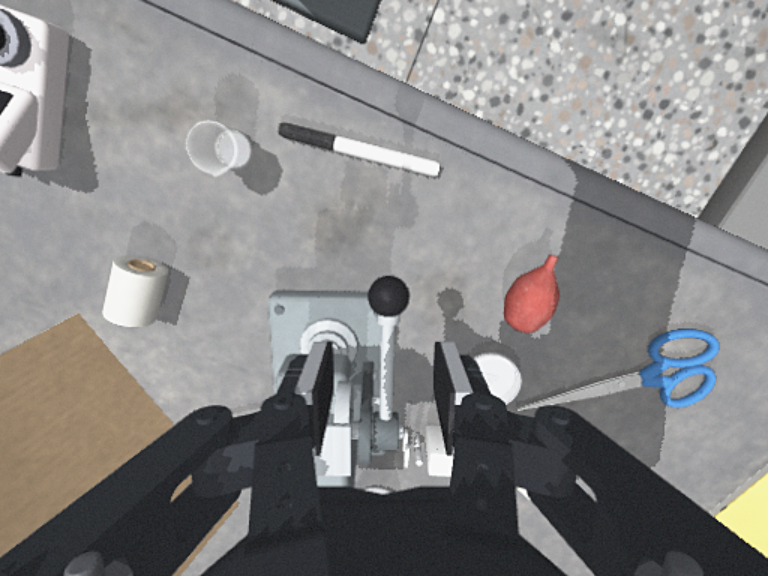

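Wrist view: ball at (388,295), prediction (390,296) — pose confirmed; pads at ±19 mm straddle it. Descending.

Call:
jog_arm:
  deltas:
    - [[-1, 3, 15], [0, 0, 0], 45]
    - [[-1, 3, 32], [0, 0, 0], 45]
    - [[-1, 3, 50], [0, 0, 0], 45]
    - [[-1, 3, 68], [0, 0, 0], 45]
    - [[-1, 3, 82], [0, 0, 0], 45]
    - [[-1, 3, 92], [0, 0, 0], 45]
    - [[-1, 3, 97], [0, 0, 0], 45]
    - [[-1, 3, 97], [0, 0, 0], 45]

```text
time_s: 9.35
tcp_pos: [0.4596, 0.3577, 0.1308]
eef_rot: [-0.199, 0.98, -0.0, -0.0]
force: [0.4, -0.0, 0.2]
grip_width: 0.451
finger_force: 0.0
```

Run:
```python
from h import *
to([.4602,.3575,.131],113)
```

```text
t 9.35 tcp [0.4596 0.3577 0.1308] F [ 0.4 -0.   0.2] mm [-0.4 -0.4 -0.2]
rot [-0.03 -0.06 -0.1 ]
```

Call:
jog_arm:
  deltas:
    - [[0, 0, 0], [0, 0, 0], 40]
    - [[0, 0, 0], [0, 0, 0], 32]
    - [[0, 0, 0], [0, 0, 0], 20]
    - [[0, 0, 0], [0, 0, 0], 20]
    - [[0, 0, 0], [0, 0, 0], 20]
    - [[0, 0, 0], [0, 0, 0], 20]
    - [[0, 0, 0], [0, 0, 0], 20]
    - [[0, 0, 0], [0, 0, 0], 20]
  force: 25

```text
time_s: 10.02
tcp_pos: [0.4604, 0.358, 0.132]
eef_rot: [-0.199, 0.98, -0.0, 0.001]
force: [1.0, -5.6, 4.0]
grip_width: 0.26
finger_force: 24.4
```

Run:
```python
from h import *
s=manip.read_state();r=R.from_quat(s['eef_rot']);print(s['grip_width'],s['finger_force'],s['force'],s['tcp_pos'])
th=np.radians(22.5);g=np.array([np.cos(th),np.sin(th),0])
for i in range(1,13):
    a=np.radians(i*7.5);d=.09*((1-np.cos(a))*g+np.array([0,0,np.sin(a)]))
    print(i*7.5,(r.inv().apply(d)*1000).round(1))
```

```text
0.26001768759492244 24.398241341114044 [ 0.99097813 -5.64303111  3.98292804] [0.46042352 0.35800236 0.13202192]
7.5 [ -0.8  -0.  -11.7]
15.0 [ -3.1  -0.  -23.3]
22.5 [ -6.9  -0.1 -34.4]
30.0 [-12.1  -0.1 -45. ]
37.5 [-18.7  -0.2 -54.8]
45.0 [-26.4  -0.2 -63.6]
52.5 [-35.3  -0.3 -71.4]
60.0 [-45.1  -0.4 -77.9]
67.5 [-55.6  -0.4 -83.1]
75.0 [-66.8  -0.5 -86.9]
82.5 [-78.3  -0.6 -89.2]
90.0 [-90.1  -0.7 -89.9]
```

Call:
jog_arm:
  deltas:
    - [[-1, 0, -12], [0, 0, 0], 20]
    - [[-3, 0, -23], [0, 0, 0], 20]
    - [[-7, 0, -34], [0, 0, 0], 20]
    - [[-12, 0, -45], [0, 0, 0], 20]
    - [[-19, 0, -55], [0, 0, 0], 20]
    - [[-26, 0, -64], [0, 0, 0], 20]
    - [[-26, 0, -64], [0, 0, 0], 20]
    - [[-26, 0, -64], [0, 0, 0], 20]

```text
time_s: 10.68
tcp_pos: [0.484, 0.3675, 0.1959]
eef_rot: [-0.198, 0.98, -0.001, -0.0]
force: [-1.3, -8.1, -1.7]
grip_width: 0.256
finger_force: 25.2
```

Run:
```python
from h import *
s=manip.read_state();r=R.from_quat(s['eef_rot']);print(s['grip_width'],s['finger_force'],s['force'],s['tcp_pos'],r.inv().apply(s['tcp_pos']-[.4598,.3577,.1308])*1000)
im=save('wrist','w4.png')
print([(np.round(x['at']),round(x['confidence'],2)) for x in manip.search_frame('wrist','lever_ball')])
```

```text
0.25595796956221434 25.209937691688538 [-1.25887771 -8.10788531 -1.68963399] [0.48404396 0.36754137 0.19593626] [-26.12042437  -0.43506523 -65.1528086 ]
[(array([256., 257.]), 0.81)]
```

View pics/w4.png

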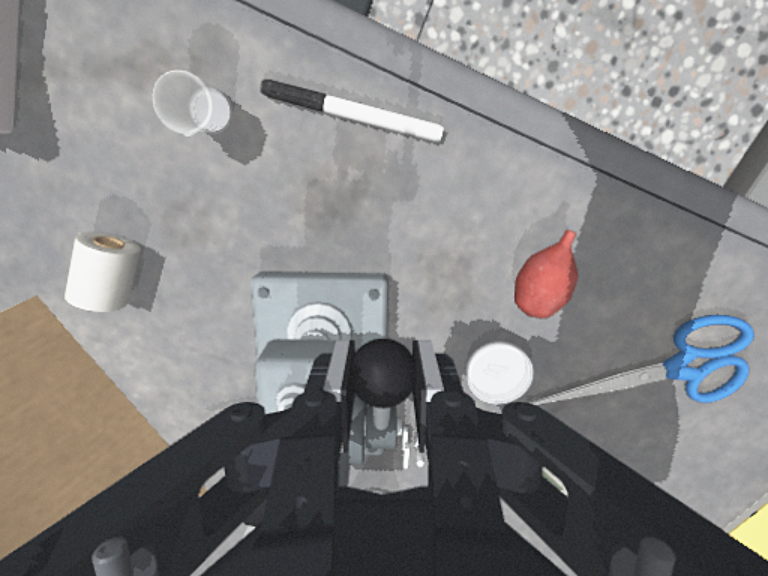

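Ball held between the pads at about 45°. Continuing the arc to near the top.

Call:
jog_arm:
  deltas:
    - [[-9, 0, -8], [0, 0, 0], 20]
    - [[-19, 0, -14], [0, 0, 0], 20]
    - [[-29, 0, -19], [0, 0, 0], 20]
    - [[-40, -0.3, -23], [0, 0, 0], 20]
    - [[-48, -0.5, -25], [0, 0, 0], 20]
    - [[-56, -0.5, -26], [0, 0, 0], 20]
    - [[-60, -0.5, -26], [0, 0, 0], 20]
    - [[-60, -0.5, -26], [0, 0, 0], 20]

```text
time_s: 11.45
tcp_pos: [0.5404, 0.3903, 0.2222]
eef_rot: [-0.198, 0.98, -0.001, 0.0]
force: [-0.6, -9.1, 5.4]
grip_width: 0.246
finger_force: 23.9
```

Run:
```python
from h import *
s=manip.read_state();r=R.from_quat(s['eef_rot']);print(s['time_s'],s['grip_width'],s['finger_force'],s['force'],s['tcp_pos'],r.inv().apply(s['tcp_pos']-[.4598,.3577,.1308])*1000)
def crop(n,x,y,w,h):
    return cv2.resize(manip.get_image(n)[y:y+h,x:x+w,::-1],(400,300),interpolation=cv2.INTER_CUBIC)
cv2.imwrite('pics/d.png',np.vstack([np.hstack([crop('scene',200,80,120,90),crop('wrist',196,200,120,90)]),np.hstack([crop('top',160,115,120,90),crop('scene',220,190,160,120)])]))
print(proj('scene',[[.46+.083,.358+.0345,.24]]),proj('top',[[.543,.3925,.24]]))
```

```text
11.45 0.24572263999166288 23.88247936964035 [-0.55212657 -9.07027744  5.44627323] [0.54042556 0.39034396 0.2221611 ] [-87.00391439  -1.37468437 -91.33120344]
[[231.31121358 116.74926301]] [[190.19511277 162.95523869]]
```

View pics/d.png

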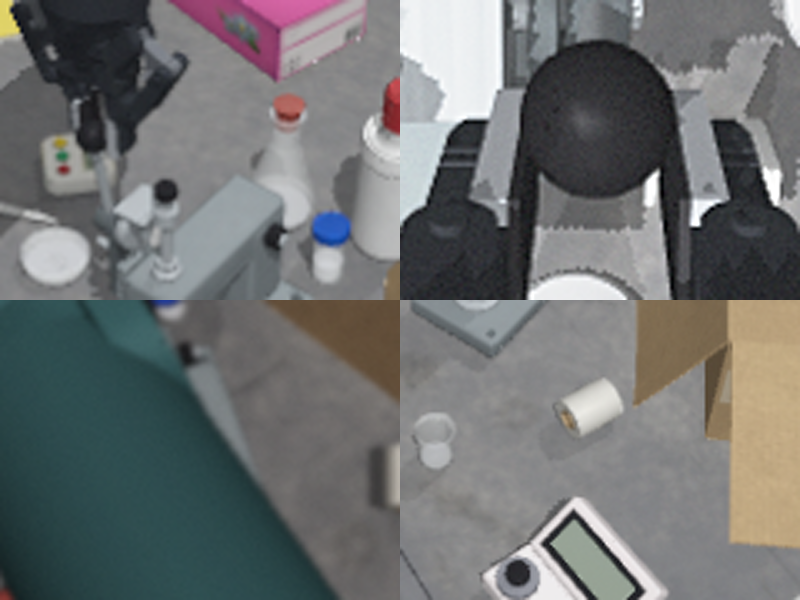

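```bash
cat >> h.py <<'E'
def wproj(X,s):
    c=manip.get_calibration('wrist');M=np.array(c['mount']);K=np.array([[c['fx'],0,c['cx']],[0,c['fy'],c['cy']],[0,0,1.]])
    W=np.eye(4);W[:3,:3]=R.from_quat(s['eef_rot']).as_matrix();W[:3,3]=s['tcp_pos'];C=np.linalg.inv(W@M)
    X=np.atleast_2d(np.array(X,float));z=(X@C[:3,:3].T+C[:3,3])[:,2]
    return cv2.projectPoints(X,cv2.Rodrigues(C[:3,:3])[0],C[:3,3],K,np.array(c['dist'],float))[0][:,0],c['fx']*.012/z
def ballpos(a,th=22.7):
    a=np.radians(a);th=np.radians(th);g=np.array([np.cos(th),np.sin(th),0])
    return np.array([.4600,.3577,.15])+.09*((1-np.cos(a))*g+np.array([0,0,np.sin(a)]))
E
python3 - <<'E'
from h import *
s=manip.read_state()
im=manip.get_image('wrist');g=cv2.medianBlur(cv2.cvtColor(im,cv2.COLOR_RGB2GRAY),3)
print(cv2.HoughCircles(g[190:290,196:316],cv2.HOUGH_GRADIENT,1,30,param1=80,param2=12,minRadius=17,maxRadius=32))
print('net',[(np.round(x['at'],1),x['confidence']) for x in manip.search_frame('wrist','lever_ball')[:1]],[(np.round(x['at'],1),x['confidence']) for x in (manip.get_image('scene') is not None and manip.search_frame('scene','lever_ball'))[:2]])
for a in range(70,111,5):
    X=ballpos(a);w,r=wproj(X,s);print(a,'scene',proj('scene',X)[0].round(1),'wrist',w[0].round(1),r.round(1), 'tool',(R.from_quat(s['eef_rot']).inv().apply(X-s['tcp_pos'])*1000).round(1))
a=g[200:290,196:316]; cv2.imwrite('pics/e.png',cv2.resize(a,None,fx=5,fy=5))
E
```

```text
[[[54.5 48.5 28.1]
  [ 9.5 25.5 25.8]
  [87.5 75.5 21.1]]]
net [(array([253.2, 225.5]), 0.78)] [(array([228.7, 132. ]), 0.8)]
70 scene [223.  125.8] wrist [258.3 204.3] [23.6] tool [ 26.8   0.9 -12.5]
75 scene [225.  123.3] wrist [258.3 219.7] [23.6] tool [ 19.4   0.9 -14.9]
80 scene [227.1 120.9] wrist [258.2 234.9] [23.5] tool [ 11.7   0.8 -16.6]
85 scene [229.2 118.7] wrist [258.1 249.4] [23.2] tool [  3.9   0.8 -17.6]
90 scene [231.3 116.8] wrist [258.1 263.1] [22.9] tool [ -3.9   0.8 -17.9]
95 scene [233.5 115.1] wrist [258.  275.6] [22.5] tool [-11.8   0.8 -17.6]
100 scene [235.5 113.6] wrist [257.9 286.8] [22.] tool [-19.6   0.7 -16.6]
105 scene [237.6 112.4] wrist [257.8 296.5] [21.4] tool [-27.2   0.7 -14.9]
110 scene [239.6 111.5] wrist [257.7 304.6] [20.8] tool [-34.7   0.7 -12.5]
```

Run:
```python
from h import *
s=dict(tcp_pos=np.array([.48404,.36754,.19594]),eef_rot=np.array([-.198,.98,-.001,0])/np.linalg.norm([.198,.98,.001]))
for a in (30,35,40,45,50): w,r=wproj(ballpos(a),s);print(a,w[0].round(1),r.round(1))
s=manip.read_state();print(s['time_s'],s['grip_width'],s['force'],s['finger_force'],s['q'].round(2))
```

```text
30 [256.9 217.1] [21.1]
35 [256.9 229. ] [21.8]
40 [256.9 242.3] [22.4]
45 [256.9 256.9] [23.]
50 [256.9 272.6] [23.6]
11.85 0.2474138254148573 [-0.78117939 -9.7149545   3.73011775] 23.95655393600464 [-0.82  0.51  0.21  1.52 -0.11  1.13  1.38]
```

View pics/e.png

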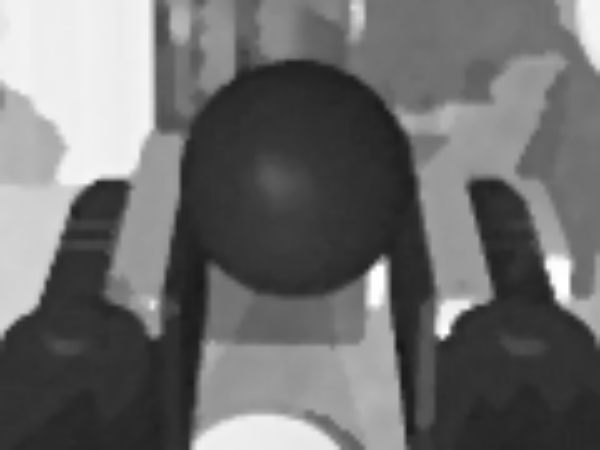

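Vision (wrist row 235.5, scene 227,120) agrees that the lever is only at ~80°: the ball slipped about 12 mm in the pads. I'll lower it, regrasp with more force, offset forward, and repeat.

Call:
jog_arm:
  deltas:
    - [[15, 0, 3], [0, 0, 0], 20]
    - [[31, 0, 8], [0, 0, 0], 20]
    - [[50, 0.5, 18], [0, 0, 0], 20]
    - [[65, 1, 33], [0, 0, 0], 20]
    - [[77, 1, 52], [0, 0, 0], 20]
    - [[85, 1, 72], [0, 0, 0], 20]
    - [[91, 1, 90], [0, 0, 0], 20]
    - [[91, 1, 90], [0, 0, 0], 20]

```text
time_s: 12.52
tcp_pos: [0.4558, 0.3562, 0.1323]
eef_rot: [-0.198, 0.98, 0.0, 0.001]
force: [-7.8, -15.3, 31.3]
grip_width: 0.246
finger_force: 60.7
```

Call:
jog_arm:
  deltas:
    - [[0, 0, 0], [0, 0, 0], 45]
    - [[0, 0, 0], [0, 0, 0], 45]
    - [[0, 0, 0], [0, 0, 0], 45]
    - [[0, 0, 0], [0, 0, 0], 45]
    - [[0, 0, 0], [0, 0, 0], 45]
    - [[0, 0, 0], [0, 0, 0], 45]
    - [[0, 0, 0], [0, 0, 0], 45]
    - [[0, 0, 0], [0, 0, 0], 45]

```text
time_s: 13.18
tcp_pos: [0.4549, 0.357, 0.1313]
eef_rot: [-0.199, 0.98, -0.0, -0.0]
force: [0.3, 0.2, -0.2]
grip_width: 0.448
finger_force: 0.0
```

Run:
```python
from h import *
s=manip.read_state();im=manip.get_image('wrist')
print(s['grip_width'],s['force'],s['tcp_pos'],[(np.round(x['at'],1),x['confidence']) for x in manip.search_frame('wrist','lever_ball')[:1]])
for a in(0,10,20):
    X=ballpos(a);print(wproj(X,s),(R.from_quat(s['eef_rot']).inv().apply(X-s['tcp_pos'])*1000).round(1))
g=cv2.medianBlur(cv2.cvtColor(im,cv2.COLOR_RGB2GRAY),3)
print(cv2.HoughCircles(g[190:300,196:316],cv2.HOUGH_GRADIENT,1,30,param1=80,param2=12,minRadius=17,maxRadius=32))
```

```text
0.4482918172591832 [ 0.29070049  0.16818857 -0.15850994] [0.45494462 0.35698734 0.13126574] [(array([255. , 272.4]), 0.91)]
(array([[254.0280933 , 265.62909552]]), array([22.983437])) [ -4.9  -1.3 -18.7]
(array([[253.8583513 , 287.30832257]]), array([25.57760831])) [ -6.3  -1.3 -34.4]
(array([[253.63420738, 319.05881566]]), array([28.51566397])) [-10.4  -1.3 -49.5]
[[[56.5 76.5 23.4]]]
```

Call:
jog_arm:
  deltas:
    - [[0, -1.5, 0], [0, 0, 0], 45]
    - [[0, -1.5, 0], [0, 0, 0], 35]
    - [[0, -1.5, 0], [0, 0, 0], 20]
    - [[0, -1.5, 0], [0, 0, 0], 20]
    - [[0, -1.5, 0], [0, 0, 0], 20]
    - [[0, -1.5, 0], [0, 0, 0], 20]
    - [[0, -1.5, 0], [0, 0, 0], 20]
    - [[0, -1.5, 0], [0, 0, 0], 20]
  force: 100

```text
time_s: 13.95
tcp_pos: [0.4555, 0.3557, 0.1314]
eef_rot: [-0.199, 0.98, 0.0, 0.0]
force: [-2.4, 1.7, 4.8]
grip_width: 0.231
finger_force: 97.6
```

Call:
jog_arm:
  deltas:
    - [[-1, 0, -10], [0, 0, 0], 20]
    - [[-2, 0, -19], [0, 0, 0], 20]
    - [[-5, 0, -28], [0, 0, 0], 20]
    - [[-9, 0, -38], [0, 0, 0], 20]
    - [[-14, 0, -48], [0, 0, 0], 20]
    - [[-20, 0, -57], [0, 0, 0], 20]
    - [[-26, 0, -64], [0, 0, 0], 20]
    - [[-26, 0, -64], [0, 0, 0], 20]

```text
time_s: 14.62
tcp_pos: [0.4836, 0.3672, 0.1974]
eef_rot: [-0.199, 0.98, 0.001, 0.004]
force: [33.3, 17.8, -27.5]
grip_width: 0.218
finger_force: 78.5
```

```bash
cat >> h.py <<'E'
def look():
    s=manip.read_state();im=manip.get_image('wrist')
    print(s['time_s'],s['grip_width'],s['finger_force'],s['force'],s['tcp_pos'])
    g=cv2.medianBlur(cv2.cvtColor(im,cv2.COLOR_RGB2GRAY),3)
    print((cv2.HoughCircles(g[190:300,196:316],cv2.HOUGH_GRADIENT,1,30,param1=80,param2=12,minRadius=17,maxRadius=32)+[196,190,0])[0][:3])
    m=(g[190:300,225:290]<70).astype(np.uint8);m=cv2.morphologyEx(m,cv2.MORPH_OPEN,cv2.getStructuringElement(2,(25,25)))
    n,l,st,ce=cv2.connectedComponentsWithStats(m);print('blob',[(st[i].tolist(),(ce[i]+[225,190]).round(1)) for i in range(1,n)])
    return s,im
E
python3 - <<'E'
from h import *
s,im=look()
for a in range(30,56,5):
    X=ballpos(a);w,r=wproj(X,s);print(a,w[0].round(1),r.round(1),(R.from_quat(s['eef_rot']).inv().apply(X-s['tcp_pos'])*1000).round(1))
E
```

```text
14.6167 0.21819055656330671 78.53806614875793 [ 33.33879825  17.78318966 -27.50615136] [0.48358595 0.36718132 0.19735017]
[[255.5        231.5         20.20000076]
 [212.5        224.5         23.39999962]
 [252.5        272.5         23.39999962]]
blob [([0, 77, 13, 27, 277], array([230.2, 280. ]))]
30 [257.1 217. ] [20.9] [13.4  0.4  2.2]
35 [257.2 228.9] [21.6] [ 9.1  0.4 -4.4]
40 [257.2 242.1] [22.2] [  4.3   0.4 -10.5]
45 [257.2 256.6] [22.8] [ -1.1   0.4 -16.3]
50 [257.2 272.1] [23.3] [ -6.9   0.3 -21.5]
55 [257.2 288.5] [23.8] [-13.2   0.3 -26.3]
```

Diagnosis: grip width (22 mm, then 18.5 mm) is below the 24 mm ball, so the pads hold it off its poles and the ball rolls out as it turns. Lower it, and regrasp deeper.

Call:
jog_arm:
  deltas:
    - [[6, 0, 7], [0, 0, 0], 20]
    - [[12, 0, 16], [0, 0, 0], 20]
    - [[17, 0, 26], [0, 0, 0], 20]
    - [[21, 0, 36], [0, 0, 0], 20]
    - [[24, 0, 45], [0, 0, 0], 20]
    - [[25, 0, 54], [0, 0, 0], 30]
    - [[26, 0, 64], [0, 0, 0], 40]
    - [[26, 0, 64], [0, 0, 0], 45]
  force: 25

```text
time_s: 15.33
tcp_pos: [0.4552, 0.3548, 0.1297]
eef_rot: [-0.199, 0.98, -0.001, -0.001]
force: [-0.9, -0.6, -0.0]
grip_width: 0.448
finger_force: 0.0
```

Call:
jog_arm:
  deltas:
    - [[-3, 0, 0], [0, 0, 0], 45]
    - [[-5, 0, 4], [0, 0, 0], 45]
    - [[-5, 0, 8], [0, 0, 0], 45]
    - [[-5, 0, 8], [0, 0, 0], 40]
    - [[-5, 0, 8], [0, 0, 0], 25]
    - [[-5, 0, 8], [0, 0, 0], 20]
    - [[-5, 0, 8], [0, 0, 0], 20]
    - [[-5, 0, 8], [0, 0, 0], 20]
  force: 25

```text
time_s: 16.0
tcp_pos: [0.4601, 0.3576, 0.1234]
eef_rot: [-0.199, 0.98, 0.0, 0.0]
force: [0.1, 1.9, -1.8]
grip_width: 0.26
finger_force: 24.5
```

Run:
```python
from h import *
s,im=look()
X=ballpos(0);print(wproj(X,s),(R.from_quat(s['eef_rot']).inv().apply(X-s['tcp_pos'])*1000).round(1))
```

```text
16.0 0.25995217716133734 24.50707107782364 [ 0.11475031  1.86468429 -1.77013691] [0.46007086 0.35764489 0.12336847]
[[255.5        266.5         25.70000076]]
blob [([25, 54, 31, 42, 984], array([265.5, 264.2]))]
(array([[256.79963081, 266.01089158]]), array([24.53358287])) [  0.    0.1 -26.6]
```

Call:
jog_arm:
  deltas:
    - [[0, 0, 0], [0, 0, 0], 45]
    - [[0, 0, 0], [0, 0, 0], 45]
    - [[4, 0, 0], [0, 0, 0], 45]
    - [[8, 0, 0], [0, 0, 0], 40]
    - [[8, 0, 0], [0, 0, 0], 20]
    - [[8, 0, 0], [0, 0, 0], 20]
    - [[8, 0, 0], [0, 0, 0], 20]
    - [[8, 0, 0], [0, 0, 0], 20]
  force: 25

```text
time_s: 16.72
tcp_pos: [0.452, 0.3543, 0.1231]
eef_rot: [-0.199, 0.98, -0.0, -0.001]
force: [-6.3, -1.4, 3.3]
grip_width: 0.262
finger_force: 24.4
```

Call:
jog_arm:
  deltas:
    - [[-0.3, 0, -7], [0, 0, 0], 20]
    - [[-1, 0, -14], [0, 0, 0], 20]
    - [[-2.5, 0, -21], [0, 0, 0], 20]
    - [[-4.5, 0, -28], [0, 0, 0], 20]
    - [[-7, 0, -34.5], [0, 0, 0], 20]
    - [[-10, 0, -41], [0, 0, 0], 20]
    - [[-12, 0, -45], [0, 0, 0], 20]
    - [[-12, 0, -45], [0, 0, 0], 20]

```text
time_s: 17.38
tcp_pos: [0.4645, 0.3593, 0.1693]
eef_rot: [-0.199, 0.98, 0.0, 0.0]
force: [-3.9, 0.2, -1.7]
grip_width: 0.26
finger_force: 25.2
```

Run:
```python
from h import *
s,im=look();print(s['wrist_torque'])
for a in range(15,46,5):
    X=ballpos(a);w,r=wproj(X,s);print(a,w[0].round(1),r.round(1),(R.from_quat(s['eef_rot']).inv().apply(X-s['tcp_pos'])*1000).round(1))
```

```text
17.3833 0.25993998425482295 25.15488624572754 [-3.933269    0.24801718 -1.66721575] [0.46447233 0.35933265 0.16929675]
[[254.5        273.5         24.60000038]
 [208.5        247.5         19.89999962]
 [266.5        245.5         26.79999924]]
blob [([0, 60, 56, 49, 2126], array([252.9, 274.2]))]
[-0.25724     0.98288385  0.01854479]
15 [256.9 240.5] [21.2] [ 1.7  0.2 -4. ]
20 [256.9 251.1] [22.1] [ -0.7   0.2 -11.5]
25 [257.  263.6] [23.] [ -3.7   0.2 -18.7]
30 [257.  277.8] [24.] [ -7.3   0.2 -25.7]
35 [257.  293.8] [24.9] [-11.6   0.2 -32.3]
40 [257.  311.6] [25.8] [-16.3   0.2 -38.5]
45 [257.1 330.8] [26.6] [-21.7   0.1 -44.3]
```

Lever ~28.5° versus 30° intended: little slip. Continuing.

Call:
jog_arm:
  deltas:
    - [[-4, 0, -6], [0, 0, 0], 20]
    - [[-8, 0, -12], [0, 0, 0], 20]
    - [[-12, 0, -17], [0, 0, 0], 20]
    - [[-17, 0, -21.5], [0, 0, 0], 20]
    - [[-22, 0, -26], [0, 0, 0], 20]
    - [[-27, 0, -29.5], [0, 0, 0], 20]
    - [[-33, 0, -33], [0, 0, 0], 20]
    - [[-33, 0, -33], [0, 0, 0], 20]

```text
time_s: 18.1
tcp_pos: [0.4956, 0.372, 0.2023]
eef_rot: [-0.199, 0.98, 0.0, 0.001]
force: [-5.3, -4.2, 3.4]
grip_width: 0.261
finger_force: 25.0
```

Run:
```python
from h import *
s,im=look();print(s['wrist_torque'])
for a in range(45,66,5):
    X=ballpos(a);w,r=wproj(X,s);print(a,w[0].round(1),r.round(1),(R.from_quat(s['eef_rot']).inv().apply(X-s['tcp_pos'])*1000).round(1))
```

```text
18.1 0.26145252998200846 24.978802800178528 [-5.33699051 -4.20852881  3.41068586] [0.49561335 0.37201464 0.2023362 ]
[[258.5        256.5         31.39999962]
 [212.5        215.5         24.60000038]]
blob [([23, 53, 33, 44, 1079], array([263.9, 264.5]))]
[-1.01880904  1.13638726 -0.10586094]
45 [257.6 229.7] [22.7] [ 12.    0.6 -11.3]
50 [257.6 244.5] [23.2] [  6.2   0.6 -16.6]
55 [257.6 260.2] [23.6] [ -0.    0.5 -21.4]
60 [257.6 276.5] [24.] [ -6.7   0.5 -25.6]
65 [257.6 293.1] [24.2] [-13.6   0.5 -29.2]
```

Call:
jog_arm:
  deltas:
    - [[-5, 0, -2.5], [0, 0, 0], 20]
    - [[-10.5, 0, -5], [0, 0, 0], 20]
    - [[-16, 0, -7.5], [0, 0, 0], 20]
    - [[-22, 0, -9], [0, 0, 0], 20]
    - [[-28, 0, -10.5], [0, 0, 0], 20]
    - [[-34, 0, -11.5], [0, 0, 0], 20]
    - [[-40, 0, -12], [0, 0, 0], 20]
    - [[-40, 0, -12], [0, 0, 0], 20]

```text
time_s: 18.82
tcp_pos: [0.5328, 0.3871, 0.2142]
eef_rot: [-0.198, 0.98, -0.0, 0.001]
force: [-2.5, -6.5, 7.5]
grip_width: 0.259
finger_force: 25.9
```

```bash
cat >> h.py <<'E'
def blobtop(im):
    g=cv2.cvtColor(im,cv2.COLOR_RGB2GRAY).astype(int)
    for c in (250,254,258,262): print(c,g[205:305:2,c].tolist())
E
python3 - <<'E'
from h import *
s,im=look();print(s['wrist_torque'])
for a in range(70,101,5):
    X=ballpos(a);w,r=wproj(X,s);print(a,w[0].round(1),r.round(1),(R.from_quat(s['eef_rot']).inv().apply(X-s['tcp_pos'])*1000).round(1))
blobtop(im)
im=manip.get_image('scene');print([(x['at'],x['confidence']) for x in manip.search_frame('scene','lever_ball')])
E
```

```text
18.8167 0.259205499779599 25.937436819076538 [-2.48496854 -6.49080918  7.47697245] [0.53276566 0.38706809 0.21420033]
[[254.5        251.5         28.        ]
 [216.5        218.5         24.60000038]
 [263.5        208.5         21.        ]]
blob [([20, 41, 38, 39, 987], array([264.2, 249.4]))]
[-1.391604    0.64881862  0.01709994]
70 [258.7 224.7] [24.5] [ 19.2   1.  -20.4]
75 [258.7 240.7] [24.5] [ 11.7   1.  -22.8]
80 [258.6 256.4] [24.4] [  4.    1.  -24.4]
85 [258.5 271.3] [24.1] [ -3.7   1.  -25.5]
90 [258.4 285.2] [23.8] [-11.6   0.9 -25.8]
95 [258.3 297.7] [23.3] [-19.4   0.9 -25.4]
100 [258.2 308.8] [22.8] [-27.2   0.9 -24.4]
250 [116, 120, 126, 131, 137, 133, 142, 139, 138, 109, 98, 100, 99, 70, 32, 43, 42, 38, 51, 44, 53, 51, 55, 58, 69, 83, 97, 88, 80, 72, 56, 50, 43, 43, 37, 41, 42, 34, 160, 160, 156, 155, 150, 238, 235, 237, 234, 235, 235, 235]
254 [108, 117, 121, 128, 129, 126, 131, 125, 105, 104, 132, 133, 135, 15, 41, 47, 43, 48, 42, 48, 47, 48, 52, 54, 63, 62, 80, 80, 69, 65, 55, 63, 46, 44, 41, 44, 39, 43, 110, 150, 151, 159, 102, 238, 235, 235, 236, 232, 233, 230]
258 [103, 114, 118, 128, 125, 99, 103, 100, 103, 97, 101, 94, 108, 39, 39, 39, 44, 43, 47, 44, 56, 49, 48, 60, 58, 53, 68, 64, 68, 61, 59, 60, 52, 45, 43, 44, 43, 31, 115, 157, 154, 164, 108, 137, 237, 233, 230, 231, 229, 230]
262 [105, 117, 119, 126, 131, 148, 89, 95, 100, 95, 94, 84, 117, 112, 29, 30, 33, 39, 46, 46, 45, 46, 49, 57, 49, 47, 51, 52, 53, 52, 56, 59, 52, 58, 36, 33, 42, 50, 168, 156, 160, 160, 168, 92, 108, 205, 233, 228, 226, 226]
[([228.0, 139.8], 0.73)]
```

Column profile gives the ball at row 256, radius 24.6 → 80°, tool offset +4 mm. Ten more degrees.

Call:
jog_arm:
  deltas:
    - [[-3, 0, -0.5], [0, 0, 0], 20]
    - [[-6, 0, -1], [0, 0, 0], 20]
    - [[-9, 0, -1.3], [0, 0, 0], 20]
    - [[-12, 0, -1.5], [0, 0, 0], 20]
    - [[-15, 0, -1.5], [0, 0, 0], 20]
    - [[-17, 0, -1.5], [0, 0, 0], 20]
    - [[-17, 0, -1.5], [0, 0, 0], 20]
    - [[-17, 0, -1.5], [0, 0, 0], 20]

```text
time_s: 19.63
tcp_pos: [0.5478, 0.3931, 0.2152]
eef_rot: [-0.198, 0.98, -0.001, 0.001]
force: [-0.3, -7.4, 1.0]
grip_width: 0.258
finger_force: 25.9
```

```bash
cat >> h.py <<'E'
def meas(rng):
    s=manip.read_state();im=manip.get_image('wrist');print(s['time_s'],s['grip_width'],s['finger_force'],s['force'].round(1),s['tcp_pos'].round(4))
    g=cv2.GaussianBlur(cv2.cvtColor(im,cv2.COLOR_RGB2GRAY),(3,3),0).astype(int)
    for c in (250,253,256,259):
        d=g[:,c]<82;r0=r1=252
        while d[r0-1] or d[r0-2]:r0-=1
        while d[r1+1] or d[r1+2]:r1+=1
        print(c,r0,r1,(r0+r1)/2,(r1-r0+1)/2)
    for a in rng:
        X=ballpos(a);w,r=wproj(X,s);print(a,w[0].round(1),r.round(1),(R.from_quat(s['eef_rot']).inv().apply(X-s['tcp_pos'])*1000).round(1))
E
python3 - <<'E'
from h import *
meas(range(80,101,5))
E
```

```text
19.6333 0.2575379854054748 25.854401886463165 [-0.3 -7.4  1. ] [0.5478 0.3931 0.2152]
250 229 278 253.5 25.0
253 229 278 253.5 25.0
256 229 278 253.5 25.0
259 229 278 253.5 25.0
80 [259.3 225.4] [25.1] [ 20.3   1.2 -23.5]
85 [259.2 241. ] [24.8] [ 12.5   1.2 -24.5]
90 [259.1 255.7] [24.5] [  4.6   1.2 -24.8]
95 [258.9 269.2] [24.] [ -3.2   1.2 -24.5]
100 [258.8 281.2] [23.4] [-11.    1.1 -23.4]
```

Run:
```python
from h import *
im=manip.get_image('scene')[:,:,::-1]
a=cv2.resize(im[95:170,190:290],(800,600),interpolation=cv2.INTER_CUBIC)[:,:400+0]
b=cv2.resize(im[120:300,140:340],(400,360));a=cv2.resize(im[95:170,205:255],(400,600),interpolation=cv2.INTER_CUBIC)
for ang,c in((80,(0,0,255)),(90,(0,255,0)),(100,(255,0,0))):
    p=(proj('scene',ballpos(ang))[0]-[205,95]+.5)*8;q=(proj('scene',ballpos(0)+.09*np.array([np.cos(np.radians(22.7)),np.sin(np.radians(22.7)),0]))[0]-[205,95]+.5)*8;print(ang,p,q)
    cv2.circle(a,tuple(p.astype(int)),4,c,-1);cv2.circle(a,tuple(q.astype(int)),4,c,-1)
b=np.vstack([b,np.zeros((240,400,3),np.uint8)])
cv2.imwrite('pics/f.png',np.hstack([a,b]))
```

```text
80 [180.89872469 210.9973917 ] [227.50189661 404.8861546 ]
90 [214.69287485 178.09367032] [227.50189661 404.8861546 ]
100 [248.36810135 152.99448462] [227.50189661 404.8861546 ]
```

View pics/f.png

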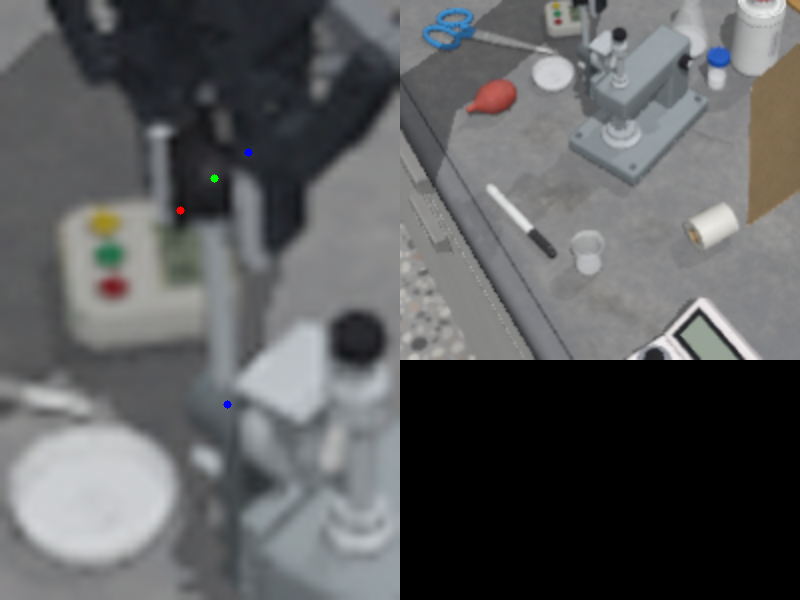

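The rod runs from (212,225) to (225,375), and its slope reads about 88.5°; the roll, beaker and dish are undisturbed. One final nudge of ~1.5 mm.

Call:
jog_arm:
  deltas:
    - [[-0.5, 0, 0], [0, 0, 0], 20]
    - [[-1, 0, 0], [0, 0, 0], 20]
    - [[-1.5, 0, 0], [0, 0, 0], 20]
    - [[-1.5, 0, 0], [0, 0, 0], 20]
    - [[-1.5, 0, 0], [0, 0, 0], 20]
    - [[-1.5, 0, 0], [0, 0, 0], 20]
    - [[-1.5, 0, 0], [0, 0, 0], 20]
    - [[-1.5, 0, 0], [0, 0, 0], 20]

```text
time_s: 20.4
tcp_pos: [0.5491, 0.3936, 0.2151]
eef_rot: [-0.198, 0.98, -0.001, 0.001]
force: [-0.9, -8.0, 1.8]
grip_width: 0.258
finger_force: 25.8
```

Run:
```python
from h import *
meas(range(85,96,5))
for _ in range(10): manip.get_image('wrist')
meas([])
```

```text
20.4 0.2579223082502716 25.82339733839035 [-0.9 -8.   1.8] [0.5491 0.3936 0.2151]
250 229 277 253.0 24.5
253 229 278 253.5 25.0
256 229 278 253.5 25.0
259 229 277 253.0 24.5
85 [259.2 238.5] [24.9] [ 13.8   1.2 -24.5]
90 [259.1 253.3] [24.6] [  6.    1.2 -24.9]
95 [259.  266.9] [24.1] [ -1.8   1.2 -24.5]
20.95 0.25752184463866723 25.823475122451782 [-0.7 -6.9  0.3] [0.5491 0.3936 0.2151]
250 229 252 240.5 12.0
253 229 278 253.5 25.0
256 229 278 253.5 25.0
259 229 277 253.0 24.5
```

At 90° and steady under hold (no creep over 0.5 s).

```bash
python3 -c "
from cell import manip
print(manip.sign_off())"
```

```text
the job is handed in; nothing more can be done
None
```

I pressed the zero key to its stop with the foot down and let it back up. The cam lever is now held straight up (about 90° by camera, good to a degree or two), and I handed the job in at about 21 s. It took three tries at gripping the ball; on the way the fingers pushed the key with up to 67 N. The film roll, beaker and petri dish look undisturbed.

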